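Clip a test coupon onto the hot stage

ROBOT

A 6-joint arm with a two-finger parallel gripper is mounted at the origin on the work surface. World frame = base frame: x ahead of the robot, y to its left, z up, the work surface at z = 0. Lengths are in m, angles in rad, forces in N, time in s.
With the tool pointing down it reaches from about 0.375 to 0.9 m from the base axis. Payload 3.1 kg.
Tool frame: the origin (TCP) lies on the centre line of the jaws, within the pads' length; the fingertips stand robot.tip_reach ahead of it and the grasp point (between the pads) is the TCP (robot.tip_reach is the distance from the TCP to the fingertips, in m); z points along the fingers, y is the direction in which the jaws open and shut (so a half turn about z gives the same grasp; the last joint's range is limited). The gripper opens to 87 mm and grips with 3 to 60 N. Pads are 19 mm wide; open, the fingers measure 117 mm over their backs; the gripper's body (75 mm by 190 mm) begins 51 mm behind the grasp point.
Start: joints at [-1.29, 0.527, 1.433, -0, 1.181, -0.178], TCP at [0.277, -0.56, 0.242] pointing down, gripper open.
Joint ranges: [-3.08, 3.08], [-0.75, 2.2], [0.22, 2.44], [-1.43, 4.57], [0, 2.65], [-2.85, 2.85]. Speed limits (rad/s): [2.79, 2.79, 3.14, 3.14, 3.14, 3.14].

INTERFACE

Orientations are given as a unit quaternion [x, y, z, w].
In Python, from rig import telemetry, viewer, robot gives the robot as it stands. The module is installed in compiled form; this text tells all that it offers.
- The arm moves only by the tool step_arm, never from a script. Its argument "targets" is a list of rows, each an object of numbers: "dx", "dy", "dz": the shift along the tool's x, y, z in m; "rx", "ry", "rz": the turn, a rotation vector about the tool's x, y, z in degrees. In form: [{"dx": .., "dy": .., "dz": .., "rx": .., "ry": .., "rz": ..}, ...]. A call has exactly 5 rows; each row is the pose to reach, as a shift and turn from the pose measured when the call began, along the tool's axes at that moment; what a row does not reach only later rows make up. A row lasts 1/8 s, in which the tool goes at most 62.5 mm and 10.7 degrees, less where a joint would pass 70% of its speed; a pose out of reach is approached as far as the arm can. A call with a gripper value outside its range is refused whole. "gripper" is the opening, from 0 (shut) to 1 (fully open), set as the call begins (left out, the last holds). The fingers move at their own pace and stop on an object; "force" is the grip in N (left out, the last holds). Time passes only in rows, so rows that repeat a pose let the fingers close, or fill a call up. It gives the time, the measured TCP pose, the force and the opening at its end, in the units of the state.
- telemetry.get_obs(): the state, without advancing time (a new reading comes with each control period).
- viewer.camera(name): name is "scene" or "top" or "wrist"; returns a dict with "img" (420x560x3 uint8, blue, green, red), "depth" (420x560 float32, m along the optical axis (not along the pixel's ray), 0 where there is no reading), "K" (3x3 intrinsics, pixels), "R" (3x3) and "t" (3): a world point X has camera coordinates R X + t. Camera axes: x right, y down, z forward; pixel columns grow to the right and rows downward; lengths in m; the calibration is good to about 2 mm. A picture is of the moment at which its call begins.
- robot.hand_in(): hands the job in, once; it reports no verdict.
The state is a dict: "time": time; "q": joint angles; "joint_velocities": joint speeds; "joint_torque": joint torques, N m; "position": TCP position; "tool_rot": TCP orientation; "ft_force": force on the tool from outside, world axes, zero at the start; "moment": the same for the moment, N m; "grip_width": finger opening in m.
Only numpy, scipy, OpenCV 4.12 (cv2) and the standard library are available. Lean on these libraries where they do the work, as an engineer would, in place of code of your own. Each camera call takes 0.05 s, during which the arm holds its last target.

TASK

Load the test coupon onto the hot stage. With one fingertip press the thumb plate of the spring clip down and hold it there so that the jaw stays up, while the other fingertip pushes the coupon along between its guide rails, beneath the jaw and fully home against the end stop; only then let go of the clip so that the jaw comes down on the coupon and clamps it. Push the coupon flat along the deck without ever picking it up, and leave the other things on and around the stage where they are.

Things in the scene. Friction and masses are not known exactly. Their poses are not given: they have to be found in the camera images.
- stage: Hot stage, a fixed grey instrument 190 (x) by 180 mm (y); origin at the centre of its underside on the bench, x axis the way the coupon is pushed, z up. Its aluminium deck is flat, top 50 mm above the bench, 72 mm wide, x = -86 to +50 mm. Beside and behind the deck the enclosure's top (shoulder) is 8 mm lower. The clip is on the left (+y), keypad and display on the right.
- stop_face (a point): Middle of the near face of the steel end stop, at deck level (x = +36, y = 0, z = 50 mm in the stage's frame); the stop is 7 mm high. Two steel guide rails, 4.5 mm high, inner faces at y = +26.5 and -26.5 mm, run along the deck from x = -61 to +36 mm of the stage.
- coupon_center (a point): Centre of the test coupon, a loose aluminium plate 50 x 50 x 8 mm (55 g) with a round dark coated face, flat on the deck between the rails, its x axis along the stage's x. Home: far edge touching the end stop, so centre 25 mm short of the stop face (x = +11 mm of the stage) and near edge at x = -14 mm. It starts 23 to 37 mm short of that, clear of the jaw.
- clip (a joint): Spring clip, a steel rocker along the left guide, turning about a rod parallel to the stage's x at y = 42 mm, 9 mm above the deck. Radians: 0 at rest (jaw 2 mm over the deck, blocks the coupon); grows as the thumb plate is pressed down; 0.26 = jaw on an 8 mm coupon; above 0.28 the coupon passes; 0.6 = hard stop. Springs back. Takes about 2 N to start, 7 N at 0.28, 9 to 11 N at 0.43.
- thumb_plate (a point): Middle of the top of the clip's thumb plate, faced with a slippery dark strip, moves with it. Plate 74 mm long (x = -78 to -4 mm of the stage), 24 mm wide; at rest it slopes up to the outside by 0.45 rad. At 0.45 rad it is level, top 2.5 mm above the deck, y = 48 to 72 mm of the stage; then a second fingertip at the same height meets the coupon's near edge. A fingertip can slide along it while pressing.
- jaw (a point): Underside of the clip's jaw, a steel roll 18 mm long and 6 mm thick parallel to the stage's x, at x = 15 to 33 mm, y = 19 mm of the stage at rest, over the left margin of a coupon that is home. Moves with the clip.
- spare_coupon: A smaller spare coupon, 40 x 40 x 6 mm, lying on the bench left of the stage. Not part of the job. Origin under its middle.
- lens_cap: Black lens cap, 34 mm across, 9 mm high, lying on the far shoulder of the stage behind the end stop. Not part of the job. Origin under its middle.
- screwdriver: Black-handled screwdriver, 170 mm long, lying right of the stage. Not part of the job.
- well_sleeve: Upright brass sleeve, 32 mm across, 60 mm high, beyond the stage. Not part of the job. Origin under its middle.
- spare_fuse_tube: Upright white tube, 22 mm across, 55 mm high, beyond the stage on its left. Not part of the job. Origin under its middle.
- coating_jar: Amber jar with a black cap, 42 mm across, 55 mm high, beyond the stage. Not part of the job. Origin under its middle.
- surface_probe: Black hand-held probe with a thin tip, 160 mm long, lying left of the stage. Not part of the job.
There are look-alikes about, which are no part of the job. What is shaped like the part that bears coupon_center but brown or purple is not meant.

How it is judged:
On the way, in this order (a step that is already met when the one before it is completed fails the run):
1. a fingertip holds the thumb plate down with the jaw up, before the coupon is beneath it (value of joint clip above 0.27 rad and contact force between the fingers and clip above 0.5 N and x of coupon_center in the frame of stage below -0.006 m), for 0.2 s.
2. the coupon is home against the end stop while a finger still holds the clip down (value of joint clip above 0.26 rad and contact force between the fingers and clip above 0.5 N and x of coupon_center in the frame of stage between 0.008 and 0.0125 m and y of coupon_center in the frame of stage between -0.004 and 0.004 m), for 0.2 s.
At the end, for the whole second after the job is handed in: The coupon lies flat on the deck between the rails, its far edge within 3 mm of the end stop, at rest, and the released clip's jaw rests on its top under spring force (clip value 0.2 to 0.3 rad) (x of coupon_center in the frame of stage between 0.008 and 0.0125 m and y of coupon_center in the frame of stage between -0.004 and 0.004 m and value of joint clip between 0.2 and 0.3 rad and contact force between clip and coupon above 1 N and z of coupon_center in the frame of stage between 0.052 and 0.056 m and angle between coupon_center's own z axis and vertical below 0.05 rad and angle between the x axis of coupon_center and the x axis of stage, either way round below 0.08 rad and linear speed of coupon below 0.005 m/s); the robot touches nothing.
It fails at once if the coupon is lifted off the deck by more than 5 mm or tipped (z of coupon_center in the frame of stage above 0.059 m or angle between coupon_center's own z axis and vertical above 0.2 rad).
It fails at once if another thing on or around the stage is moved more than 15 mm (distance of any of spare_coupon, lens_cap, screwdriver, well_sleeve, spare_fuse_tube, coating_jar, surface_probe from where it was at the start of the episode above 0.015 m).
It also fails if it takes over 53 s, if anything falls off the work surface, if the arm or the gripper's body presses on something with over 40 N, if the wrist force passes 120 N, or if a joint passes its speed limit or range.

## Working session

There is one attempt and no reset: what is moved stays moved. The work goes in short steps, Python scripts to look and compute and a tool call to move; the robot and the scene stay as the last step left them, time stands still between calls to the robot, and variables do not carry over. Pictures are saved under pics/ and viewed, and the job is handed in when it is done.

Besides the shell and the picture viewer there is one more tool, called as name([rows], argument=value, ...), one row to a line, values as JSON. step_arm: Moves the arm, as the interface text tells. Its arguments: {"type":"object","properties":{"targets":{"type":"array"},"gripper":{"type":"number"},"force":{"type":"number"}},"required":["targets"]}

```bash
mkdir -p pics; python3 - <<'E'
from rig import telemetry, viewer, robot
import cv2
print(telemetry.get_obs()); print(robot.tip_reach)
for n in ("scene","top","wrist"):
    c=viewer.camera(n); cv2.imwrite(f"pics/{n}0.png",c["img"]); print(n,c["K"],c["R"],c["t"])
E
```

```text
{'time': 0.0, 'q': array([-1.28949056e+00,  5.28435009e-01,  1.43390713e+00,  1.05444339e-05,
        1.18137290e+00, -1.78523033e-01]), 'joint_velocities': array([-0.00078295,  0.00105389,  0.00069391,  0.0011155 , -0.0003222 ,
        0.00082821]), 'joint_torque': array([ 1.81192736e-04, -4.40041924e+01, -1.76597857e+01,  6.33521006e-02,
        5.85227937e-02, -1.65051201e-04]), 'position': array([ 0.27719375, -0.55940106,  0.24058919]), 'tool_rot': array([ 9.73685816e-01,  2.27892093e-01, -4.96431961e-05, -1.06004149e-03]), 'ft_force': array([ 0.58302183, -0.04914404, -0.27583455]), 'moment': array([-0.00081967, -0.0571834 ,  0.03066797]), 'grip_width': 0.0873586291565748}
0.019
scene [[391.76038916   0.         274.74051718]
 [  0.         391.76038916 212.69597247]
 [  0.           0.           1.        ]] [[-0.4142627   0.91000324 -0.01674865]
 [ 0.53415171  0.22818109 -0.81401188]
 [-0.73693172 -0.34616108 -0.5806067 ]] [ 0.18209843 -0.27533139  1.40485349]
top [[422.14646161   0.         280.57364055]
 [  0.         422.14646161 204.8434839 ]
 [  0.           0.           1.        ]] [[-0.0036623  -0.99975568 -0.02179833]
 [-0.9916702   0.00643755 -0.12864203]
 [ 0.12875093  0.02114563 -0.99145149]] [0.07458789 0.58575745 0.74237941]
wrist [[293.71836973   0.         276.2493179 ]
 [  0.         293.71836973 211.31066679]
 [  0.           0.           1.        ]] [[ 0.4424921  -0.89677138 -0.00135387]
 [-0.86529664 -0.42735708  0.26196879]
 [-0.2355047  -0.11474762 -0.9650754 ]] [-0.62424635 -0.02933891  0.3915111 ]
```

View pics/top0.png

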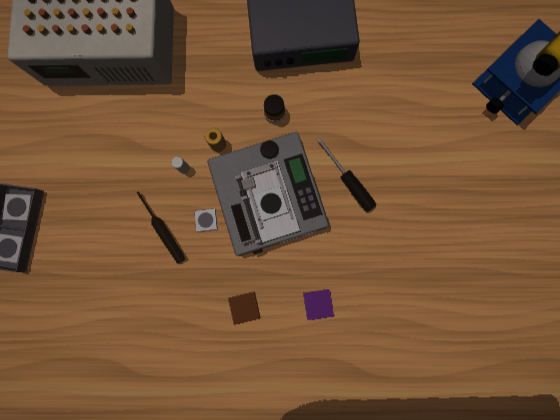

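View pics/scene0.png

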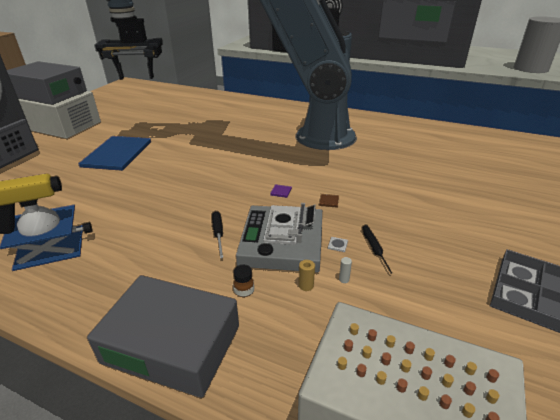

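```bash
python3 - <<'E'
import cv2
a=cv2.imread("pics/top0.png")[120:270,170:340]
cv2.imwrite("pics/topz.png",cv2.resize(a,None,fx=4.4,fy=4,interpolation=cv2.INTER_CUBIC)[:600,:])
cv2.imwrite("pics/topz.png",cv2.resize(a,(680,600),interpolation=cv2.INTER_CUBIC))
E
```

```text
(no output)
```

View pics/topz.png

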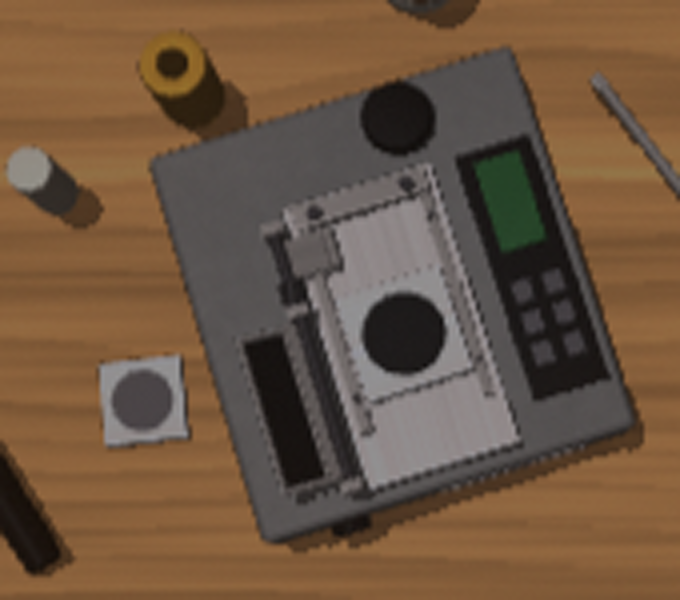

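```bash
cat > h.py <<'E'
import numpy as np, cv2
from rig import telemetry, viewer, robot
def ray(c,uv,z):
    uv=np.atleast_2d(uv).astype(float)
    d=np.c_[uv,np.ones(len(uv))]@np.linalg.inv(c["K"]).T@c["R"]
    o=-c["R"].T@c["t"]
    s=(z-o[2])/d[:,2]
    return o+d*s[:,None]
def proj(c,X):
    p=(np.atleast_2d(X)@c["R"].T+c["t"])@c["K"].T
    return p[:,:2]/p[:,2:]
E
python3 - <<'E'
from h import *
c=viewer.camera("top")
f=lambda p:np.array(p)/4.+[170,120]-0.5+0.125
P=ray(c,f([(150,160),(510,48),(636,428),(268,540)]),0.042)[:,:2]
print(P, P.mean(0)); e=[(P[1]-P[0]),(P[2]-P[1]),(P[3]-P[2]),(P[0]-P[3])]
print([np.linalg.norm(v) for v in e])
x1=P[0]-P[3];x2=P[1]-P[2];y1=P[0]-P[1];y2=P[3]-P[2]
print([np.arctan2(v[1],v[0]) for v in (x1,x2)],[np.arctan2(-v[0],v[1]) for v in (y1,y2)])
cc=ray(c,f([(404,332)]),0.058)[0,:2]
yaw=np.mean([np.arctan2(v[1],v[0]) for v in (x1,x2)]+[np.arctan2(-v[0],v[1]) for v in (y1,y2)])
R=np.array([[np.cos(yaw),-np.sin(yaw)],[np.sin(yaw),np.cos(yaw)]])
print(yaw,cc,R.T@(cc-P.mean(0)))
o=telemetry.get_obs(); print("delta world",P.mean(0)-o["position"][:2])
E
```

```text
[[ 0.672101    0.20900725]
 [ 0.72450976  0.03986405]
 [ 0.54503196 -0.01603905]
 [ 0.49492704  0.15181724]] [0.60914244 0.09616237]
[np.float64(0.17707654317793695), np.float64(0.1879825466633435), np.float64(0.17517487272472845), np.float64(0.18617547399497186)]
[np.float64(0.3122318903361532), np.float64(0.3019520405780158)] [np.float64(0.3004674137170417), np.float64(0.29007904197994866)]
0.30118259665278985 [0.58777302 0.08916096] [-0.02248447 -0.00034702]
delta world [0.33188676 0.65580036]
```

```bash
cat >> h.py <<'E'
from scipy.spatial.transform import Rotation as Ro
def tool(target,yaw=None):
    """shift (tool axes, mm) & rotvec deg to world target with tool straight down, x at yaw"""
    o=telemetry.get_obs(); R0=Ro.from_quat(o["tool_rot"])
    d=R0.inv().apply(np.array(target)-o["position"])
    Rt=Ro.from_euler("z",yaw)*Ro.from_rotvec([np.pi,0,0])
    r=(R0.inv()*Rt).as_rotvec(degrees=True)
    print("t",round(o["time"],3),"pos",o["position"].round(4),"F",o["ft_force"].round(2),"w",round(o["grip_width"],4))
    print("shift mm",(d*1e3).round(2),"rot deg",r.round(2))
def st(p,S): # stage->world
    x,y,a=S; p=np.array(p,float); c,s=np.cos(a),np.sin(a)
    return np.array([x+c*p[0]-s*p[1],y+s*p[0]+c*p[1],p[2]])
E
python3 - <<'E'
from h import *
S=(.6091,.0962,.3012)
c=viewer.camera("wrist");o=telemetry.get_obs()
print(Ro.from_quat(o["tool_rot"]).inv().apply(-c["R"].T@c["t"]-o["position"]))
print(Ro.from_quat(o["tool_rot"]).inv().apply(c["R"][2]))
tool(st((-.075,.03,.24),S),.3012)
E
```

```text
[ 0.07327265  0.00016433 -0.14384096]
[-2.62276344e-01 -1.25829813e-04  9.64992800e-01]
t 0.25 pos [ 0.2773 -0.5598  0.2411] F [-0.49  0.45  0.71] w 0.0871
shift mm [ 519.12 -482.05    1.68] rot deg [-0.06 -0.01  9.09]
```

step_arm([
  {"dx": 0.045, "dy": -0.042, "dz": 0, "rx": 0, "ry": 0, "rz": 2},
  {"dx": 0.09, "dy": -0.084, "dz": 0, "rx": 0, "ry": 0, "rz": 4},
  {"dx": 0.135, "dy": -0.125, "dz": 0, "rx": 0, "ry": 0, "rz": 6},
  {"dx": 0.18, "dy": -0.167, "dz": 0, "rx": 0, "ry": 0, "rz": 8},
  {"dx": 0.225, "dy": -0.209, "dz": 0, "rx": 0, "ry": 0, "rz": 9},
], gripper=0.52)

```text
time: 0.88
position: [0.3867, -0.2709, 0.2415]
tool_rot: [0.989, 0.15, 0.0, -0.0]
ft_force: [0.9, -0.5, 0.6]
grip_width: 0.0483
```

```bash
python3 - <<'E'
from h import *
S=(.6091,.0962,.3012)
tool(st((-.075,.03,.24),S),.3012)
E
```

```text
t 0.875 pos [ 0.3867 -0.2709  0.2415] F [ 0.93 -0.45  0.62] w 0.0483
shift mm [ 246.38 -314.55    1.77] rot deg [-0.03 -0.03  0.01]
```

step_arm([
  {"dx": 0.037, "dy": -0.048, "dz": 0.001, "rx": 0, "ry": 0, "rz": 0},
  {"dx": 0.074, "dy": -0.096, "dz": 0.001, "rx": 0, "ry": 0, "rz": 0},
  {"dx": 0.111, "dy": -0.144, "dz": 0.001, "rx": 0, "ry": 0, "rz": 0},
  {"dx": 0.148, "dy": -0.192, "dz": 0.001, "rx": 0, "ry": 0, "rz": 0},
  {"dx": 0.185, "dy": -0.24, "dz": 0.002, "rx": 0, "ry": 0, "rz": 0},
])

```text
time: 1.5
position: [0.4928, 0.0151, 0.24]
tool_rot: [0.989, 0.15, 0.001, -0.0]
ft_force: [0.2, -1.3, 0.4]
grip_width: 0.0453
```

```bash
python3 - <<'E'
from h import *
S=(.6091,.0962,.3012)
tool(st((-.075,.03,.24),S),.3012)
E
```

```text
t 1.5 pos [0.4928 0.0151 0.24  ] F [ 0.22 -1.3   0.45] w 0.0453
shift mm [ 6.016e+01 -7.298e+01  4.000e-02] rot deg [ 0.01 -0.08  0.01]
```

step_arm([
  {"dx": 0.03, "dy": -0.036, "dz": 0, "rx": 0, "ry": 0, "rz": 0},
  {"dx": 0.06, "dy": -0.073, "dz": 0, "rx": 0, "ry": 0, "rz": 0},
  {"dx": 0.06, "dy": -0.073, "dz": 0, "rx": 0, "ry": 0, "rz": 0},
  {"dx": 0.06, "dy": -0.073, "dz": 0, "rx": 0, "ry": 0, "rz": 0},
  {"dx": 0.06, "dy": -0.073, "dz": 0, "rx": 0, "ry": 0, "rz": 0},
])

```text
time: 2.12
position: [0.5279, 0.1015, 0.24]
tool_rot: [0.989, 0.149, 0.0, 0.0]
ft_force: [-0.3, 1.0, -0.2]
grip_width: 0.0456
```

```bash
python3 - <<'E'
from h import *
S=(.6091,.0962,.3012)
tool(st((-.075,.03,.24),S),.3012)
c=viewer.camera("wrist");cv2.imwrite("pics/w1.png",cv2.resize(c["img"],(800,600),interpolation=cv2.INTER_CUBIC))
import pickle;pickle.dump(c,open("w1.pkl","wb"))
E
```

```text
t 2.125 pos [0.5279 0.1015 0.24  ] F [-0.3   1.   -0.19] w 0.0456
shift mm [ 0.97 -0.9  -0.04] rot deg [ 0.01 -0.04 -0.08]
```

View pics/w1.png

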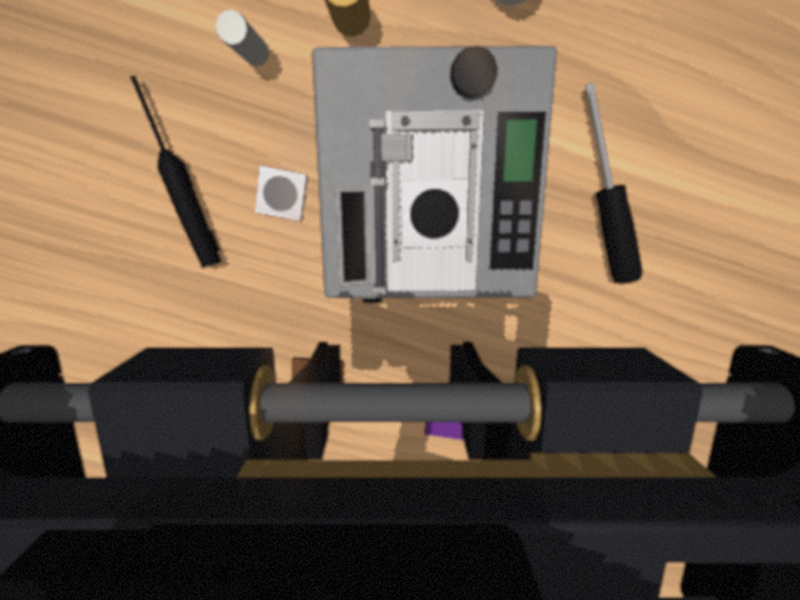

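```bash
python3 - <<'E'
import pickle,cv2
c=pickle.load(open("w1.pkl","rb"))
a=c["img"][25:215,210:400]; cv2.imwrite("pics/w1z.png",cv2.resize(a,(600,600),interpolation=cv2.INTER_CUBIC))
E
```

```text
(no output)
```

View pics/w1z.png

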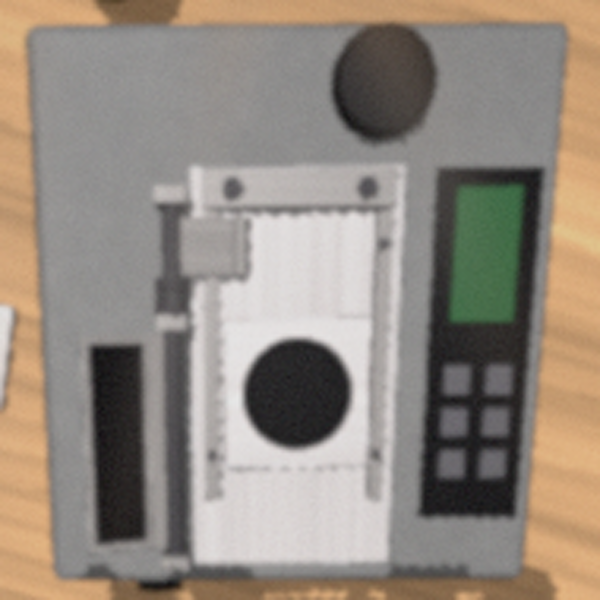

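```bash
python3 - <<'E'
from h import *; import pickle
c=pickle.load(open("w1.pkl","rb"))
f=lambda p:(np.array(p)+.5)*190/600+[210,25]-.5
A=ray(c,f([(29,28),(567,25),(521,577),(56,578)]),.042)[:,:2]
B=ray(c,f([(191,166),(405,163),(388,563),(190,565)]),.05)[:,:2]
m=np.array([(.095,.09),(.095,-.09),(-.095,-.09),(-.095,.09),(.05,.036),(.05,-.036),(-.086,-.036),(-.086,.036)])
W=np.r_[A,B]
from scipy.optimize import least_squares
def res(s,i=slice(None)):
    return (np.array([st((*q,0),s)[:2] for q in m[i]])-W[i]).ravel()
for i in (slice(0,4),slice(4,8),slice(None)):
    r=least_squares(res,[.609,.096,.3],args=(i,)); print(r.x,(r.fun.reshape(-1,2)*1e3).round(1).tolist())
S=r.x
def inv(P):
    d=P[:,:2]-S[:2];a=S[2];return np.c_[d@[np.cos(a),np.sin(a)],d@[-np.sin(a),np.cos(a)]]
print("circle",inv(ray(c,f([(298,393)]),.058)))
print("near",inv(ray(c,f([(230,467),(365,467)]),.058)),"far",inv(ray(c,f([(230,318),(365,319)]),.058)))
print("plate outer/inner @",inv(ray(c,f([(92,345),(148,540)]),.061)))
E
```

```text
[0.61158839 0.09649358 0.30298189] [[1.2, 2.1], [2.1, -1.3], [-1.0, -1.8], [-2.3, 0.9]]
[0.61160774 0.09671144 0.30118794] [[-0.0, 0.7], [-0.4, -0.5], [-0.2, 0.4], [0.7, -0.7]]
[0.61159475 0.09661314 0.3024252 ] [[1.2, 2.2], [2.1, -1.2], [-1.0, -1.6], [-2.2, 1.1], [-0.1, 0.6], [-0.4, -0.5], [-0.2, 0.3], [0.7, -0.9]]
circle [[-0.02364079 -0.00094607]]
near [[-0.04903698  0.0224334 ]
 [-0.04923252 -0.02503229]] far [[ 0.001248    0.02251037]
 [ 0.00074101 -0.02305293]]
plate outer/inner @ [[-0.00735195  0.0690256 ]
 [-0.07448288  0.05161965]]
```

```bash
python3 - <<'E'
from h import *
S=(.611,.0966,.302)
tool(st((-.066,.03,.095),S),.302)
E
```

```text
t 2.175 pos [0.528  0.1014 0.24  ] F [-0.75  0.53  0.55] w 0.0451
shift mm [ 11.65  -0.82 145.04] rot deg [ 0.01 -0.05 -0.14]
```

step_arm([
  {"dx": 0.006, "dy": -0.001, "dz": 0.04, "rx": 0, "ry": 0, "rz": -0.1},
  {"dx": 0.012, "dy": -0.001, "dz": 0.08, "rx": 0, "ry": 0, "rz": -0.1},
  {"dx": 0.012, "dy": -0.001, "dz": 0.12, "rx": 0, "ry": 0, "rz": -0.1},
  {"dx": 0.012, "dy": -0.001, "dz": 0.14, "rx": 0, "ry": 0, "rz": -0.1},
  {"dx": 0.012, "dy": -0.001, "dz": 0.145, "rx": 0, "ry": 0, "rz": -0.1},
])

```text
time: 2.8
position: [0.5384, 0.1048, 0.0938]
tool_rot: [0.989, 0.149, -0.001, -0.0]
ft_force: [-0.4, 0.0, 0.6]
grip_width: 0.0453
```

```bash
python3 - <<'E'
from h import *
S=(.611,.0966,.302)
tool(st((-.066,.03,.0715),S),.302)
c=viewer.camera("wrist");cv2.imwrite("pics/w2.png",cv2.resize(c["img"],(800,600),interpolation=cv2.INTER_CUBIC))
c=viewer.camera("scene");cv2.imwrite("pics/s2.png",cv2.resize(c["img"][170:290,220:380],(800,600),interpolation=cv2.INTER_CUBIC))
E
```

```text
t 2.8 pos [0.5384 0.1048 0.0938] F [-0.37  0.01  0.61] w 0.0453
shift mm [ 0.91 -0.53 22.28] rot deg [-0.04  0.12 -0.14]
```

View pics/w2.png

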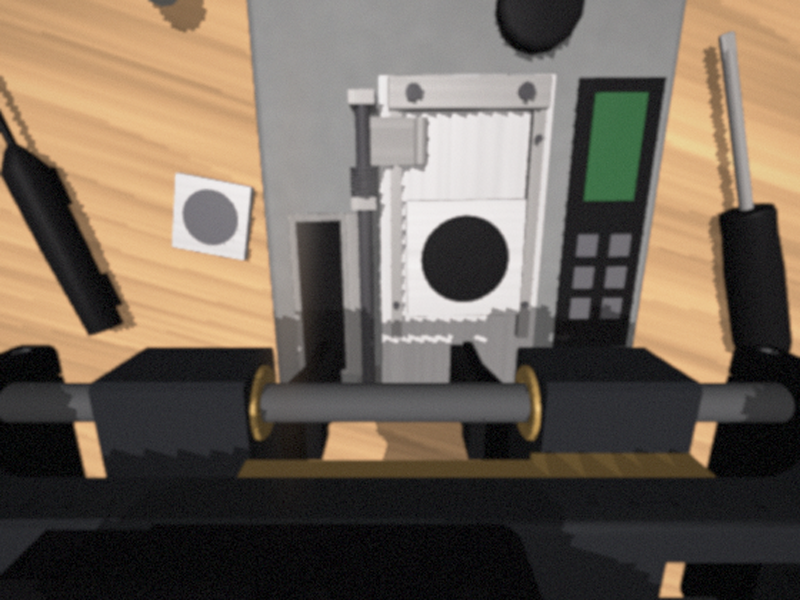

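View pics/s2.png

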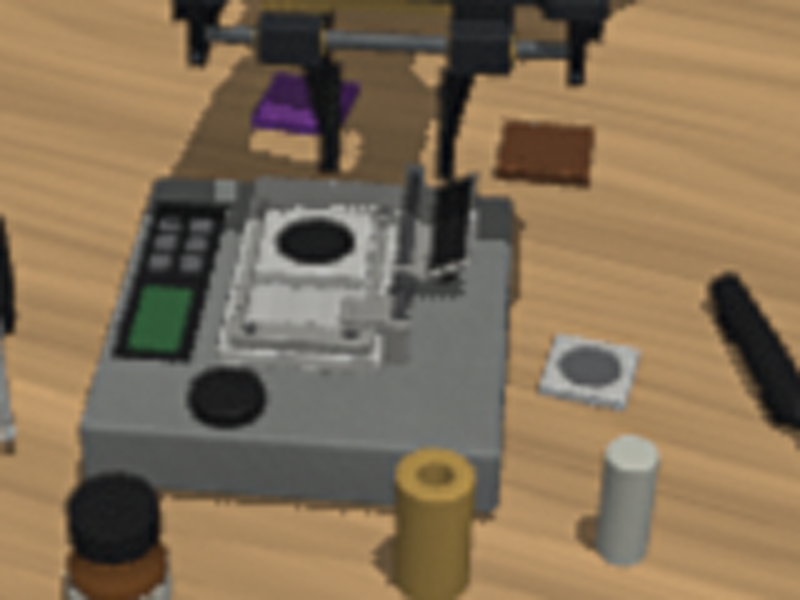

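step_arm([
  {"dx": 0.001, "dy": -0.002, "dz": 0.003, "rx": 0, "ry": 0, "rz": -0.1},
  {"dx": 0.001, "dy": -0.0035, "dz": 0.006, "rx": 0, "ry": 0, "rz": -0.1},
  {"dx": 0.001, "dy": -0.0035, "dz": 0.009, "rx": 0, "ry": 0, "rz": -0.1},
  {"dx": 0.001, "dy": -0.0035, "dz": 0.012, "rx": 0, "ry": 0, "rz": -0.1},
  {"dx": 0.001, "dy": -0.0035, "dz": 0.014, "rx": 0, "ry": 0, "rz": -0.1},
])

```text
time: 3.52
position: [0.5393, 0.1089, 0.0809]
tool_rot: [0.989, 0.15, 0.0, 0.0]
ft_force: [-0.2, -0.1, 2.7]
grip_width: 0.0453
```

```bash
python3 - <<'E'
from h import *
S=(.611,.0966,.302)
tool(st((-.066,.033,.0715),S),.302)
E
```

```text
t 3.525 pos [0.5393 0.1089 0.0809] F [-0.19 -0.11  2.65] w 0.0453
shift mm [-1.17  0.04  9.4 ] rot deg [ 0.   -0.02 -0.01]
```

Contact with the plate begins (2.7 N up). Continue down.

step_arm([
  {"dx": -0.001, "dy": 0, "dz": 0.002, "rx": 0, "ry": 0, "rz": 0},
  {"dx": -0.001, "dy": 0, "dz": 0.004, "rx": 0, "ry": 0, "rz": 0},
  {"dx": -0.001, "dy": 0, "dz": 0.006, "rx": 0, "ry": 0, "rz": 0},
  {"dx": -0.001, "dy": 0, "dz": 0.008, "rx": 0, "ry": 0, "rz": 0},
  {"dx": -0.001, "dy": 0, "dz": 0.009, "rx": 0, "ry": 0, "rz": 0},
])

```text
time: 4.15
position: [0.5393, 0.1081, 0.0727]
tool_rot: [0.989, 0.151, 0.001, 0.0]
ft_force: [1.0, -2.5, 9.1]
grip_width: 0.045
```

```bash
python3 - <<'E'
from h import *
S=(.611,.0966,.302)
tool(st((-.066,.033,.0715),S),.302)
c=viewer.camera("wrist");cv2.imwrite("pics/w3.png",cv2.resize(c["img"],(800,600),interpolation=cv2.INTER_CUBIC))
c=viewer.camera("scene");cv2.imwrite("pics/s3.png",cv2.resize(c["img"][170:290,220:380],(800,600),interpolation=cv2.INTER_CUBIC))
E
```

```text
t 4.15 pos [0.5393 0.1081 0.0727] F [ 0.95 -2.51  9.08] w 0.045
shift mm [-1.02 -0.67  1.17] rot deg [ 0.08 -0.14  0.02]
```

View pics/w3.png

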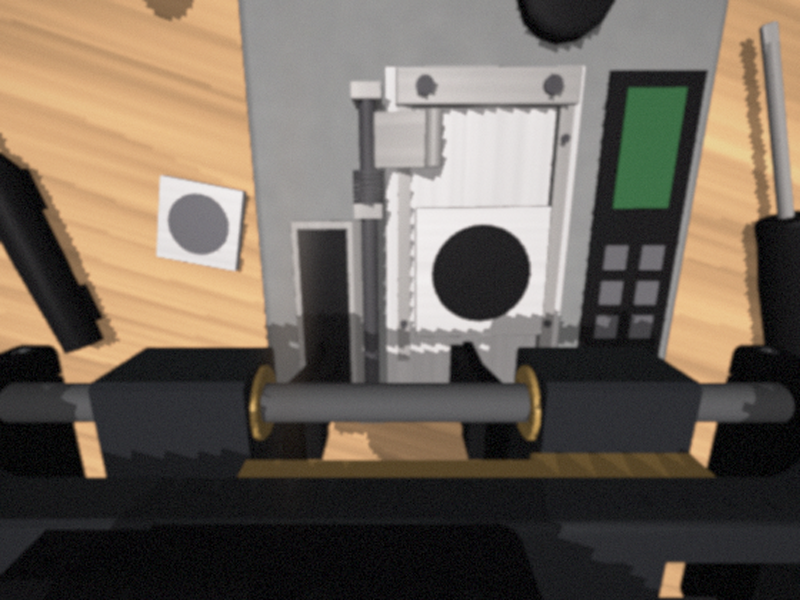

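View pics/s3.png

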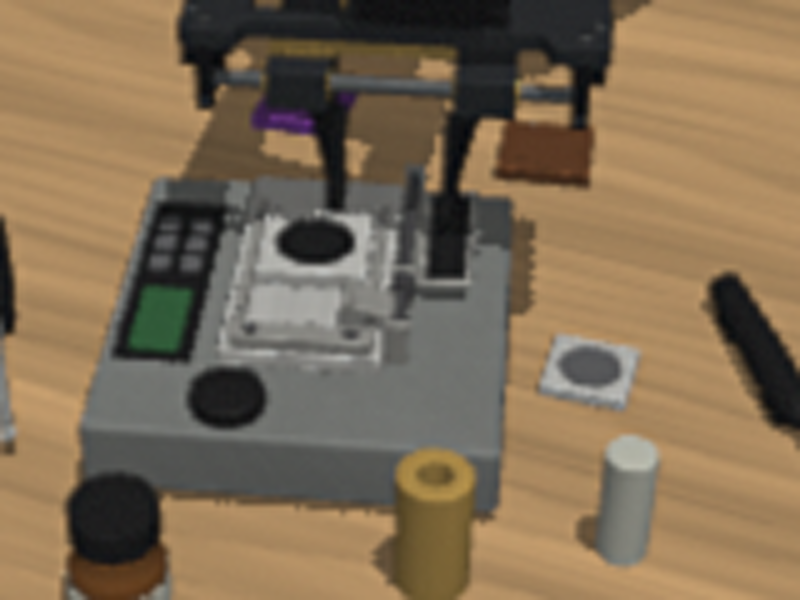

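step_arm([
  {"dx": 0.004, "dy": -0.0005, "dz": 0.0007, "rx": 0, "ry": 0, "rz": 0},
  {"dx": 0.008, "dy": -0.0005, "dz": 0.0007, "rx": 0, "ry": 0, "rz": 0},
  {"dx": 0.012, "dy": -0.0005, "dz": 0.0007, "rx": 0, "ry": 0, "rz": 0},
  {"dx": 0.016, "dy": -0.0005, "dz": 0.0007, "rx": 0, "ry": 0, "rz": 0},
  {"dx": 0.02, "dy": -0.0005, "dz": 0.0007, "rx": 0, "ry": 0, "rz": 0},
])

```text
time: 4.88
position: [0.5557, 0.1143, 0.0722]
tool_rot: [0.989, 0.151, -0.002, 0.0]
ft_force: [-3.8, -0.9, 9.1]
grip_width: 0.0454
```

```bash
python3 - <<'E'
from h import *
S=(.611,.0966,.302)
tool(st((-.0235,.033,.0715),S),.302)
c=viewer.camera("wrist");cv2.imwrite("pics/w4.png",cv2.resize(c["img"],(800,600),interpolation=cv2.INTER_CUBIC))
E
```

```text
t 4.875 pos [0.5557 0.1143 0.0722] F [-3.82 -0.88  9.07] w 0.0454
shift mm [24.08  0.38  0.65] rot deg [0.01 0.2  0.06]
```

View pics/w4.png

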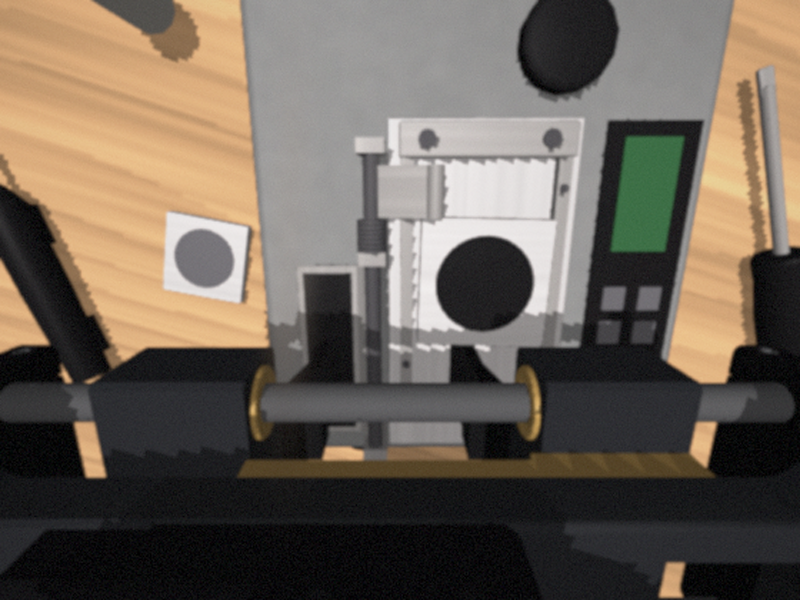

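step_arm([
  {"dx": 0.005, "dy": 0.0005, "dz": 0.0005, "rx": 0, "ry": 0, "rz": 0},
  {"dx": 0.01, "dy": 0.0005, "dz": 0.0005, "rx": 0, "ry": 0, "rz": 0},
  {"dx": 0.014, "dy": 0.0005, "dz": 0.0005, "rx": 0, "ry": 0, "rz": 0},
  {"dx": 0.018, "dy": 0.0005, "dz": 0.0005, "rx": 0, "ry": 0, "rz": 0},
  {"dx": 0.021, "dy": 0.0005, "dz": 0.0005, "rx": 0, "ry": 0, "rz": 0},
])

```text
time: 5.55
position: [0.5743, 0.1199, 0.072]
tool_rot: [0.988, 0.151, -0.004, 0.0]
ft_force: [-5.4, -1.7, 10.1]
grip_width: 0.045
```

```bash
python3 - <<'E'
from h import *
S=(.611,.0966,.302)
tool(st((-.0235,.033,.0715),S),.302)
c=viewer.camera("wrist");cv2.imwrite("pics/w5.png",cv2.resize(c["img"][60:260,230:430],(600,600),interpolation=cv2.INTER_CUBIC))
E
```

```text
t 5.55 pos [0.5743 0.1199 0.072 ] F [-5.4  -1.69 10.06] w 0.045
shift mm [4.56 0.19 0.5 ] rot deg [-0.03  0.43  0.1 ]
```

View pics/w5.png

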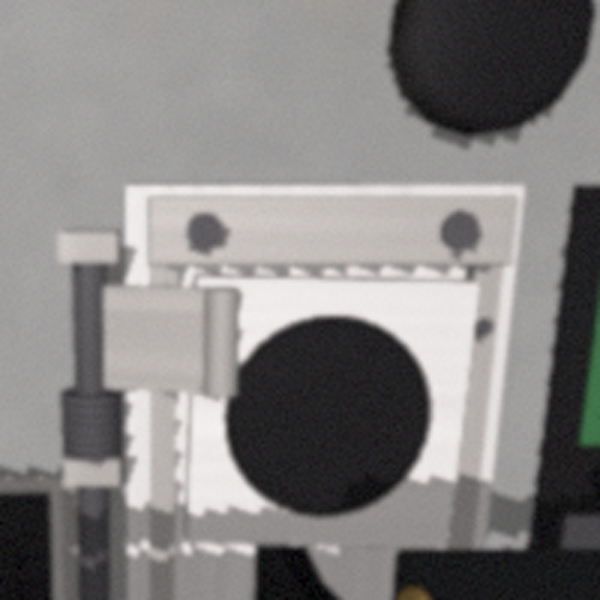

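step_arm([
  {"dx": 0.002, "dy": 0, "dz": 0.0005, "rx": 0, "ry": 0, "rz": 0},
  {"dx": 0.003, "dy": 0, "dz": 0.0005, "rx": 0, "ry": 0, "rz": 0},
  {"dx": 0.004, "dy": 0, "dz": 0.0005, "rx": 0, "ry": 0, "rz": 0},
  {"dx": 0.005, "dy": 0, "dz": 0.0005, "rx": 0, "ry": 0, "rz": 0},
  {"dx": 0.005, "dy": 0, "dz": 0.0005, "rx": 0, "ry": 0, "rz": 0},
])

```text
time: 6.22
position: [0.5761, 0.1207, 0.072]
tool_rot: [0.988, 0.152, -0.007, 0.001]
ft_force: [-6.1, -3.3, 11.4]
grip_width: 0.0451
```

```bash
python3 - <<'E'
from h import *
S=(.611,.0966,.302)
tool(st((-.0235,.033,.0715),S),.302)
c=viewer.camera("wrist");cv2.imwrite("pics/w6.png",cv2.resize(c["img"][60:260,230:430],(600,600),interpolation=cv2.INTER_CUBIC))
E
```

```text
t 6.225 pos [0.5761 0.1207 0.072 ] F [-6.06 -3.27 11.42] w 0.0451
shift mm [2.7  0.37 0.42] rot deg [-0.06  0.85  0.16]
```

View pics/w6.png

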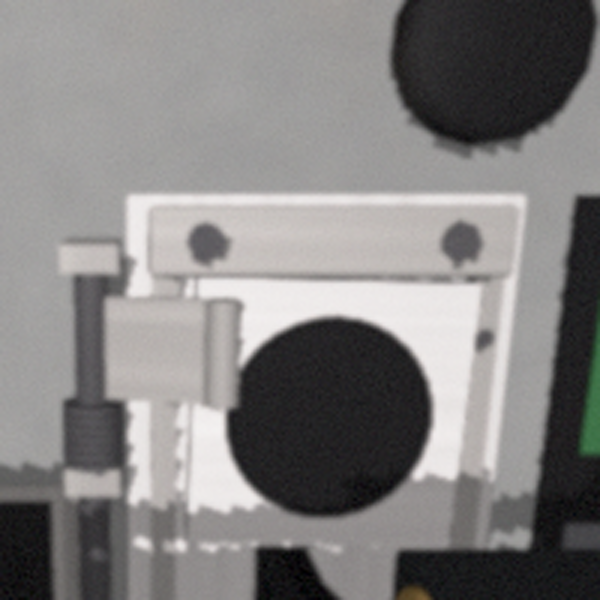

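step_arm([
  {"dx": 0.004, "dy": 0, "dz": 0.0005, "rx": 0, "ry": 0, "rz": 0},
  {"dx": 0.005, "dy": 0, "dz": 0.0005, "rx": 0, "ry": 0, "rz": 0},
  {"dx": 0.006, "dy": 0, "dz": 0.0005, "rx": 0, "ry": 0, "rz": 0},
  {"dx": 0.006, "dy": 0, "dz": 0.0005, "rx": 0, "ry": 0, "rz": 0},
  {"dx": 0.006, "dy": 0, "dz": 0.0005, "rx": 0, "ry": 0, "rz": 0},
])

```text
time: 6.9
position: [0.5765, 0.1208, 0.0719]
tool_rot: [0.988, 0.152, -0.014, 0.001]
ft_force: [-8.5, -6.3, 14.9]
grip_width: 0.0452
```

```bash
python3 - <<'E'
from h import *
S=(.611,.0966,.302)
tool(st((-.0235,.033,.0715),S),.302)
c=viewer.camera("wrist");cv2.imwrite("pics/w7.png",cv2.resize(c["img"][60:260,230:430],(600,600),interpolation=cv2.INTER_CUBIC))
import pickle;pickle.dump(c,open("w7.pkl","wb"))
E
```

```text
t 6.9 pos [0.5765 0.1208 0.0719] F [-8.47 -6.29 14.86] w 0.0452
shift mm [2.25 0.41 0.37] rot deg [-0.11  1.55  0.21]
```

View pics/w7.png

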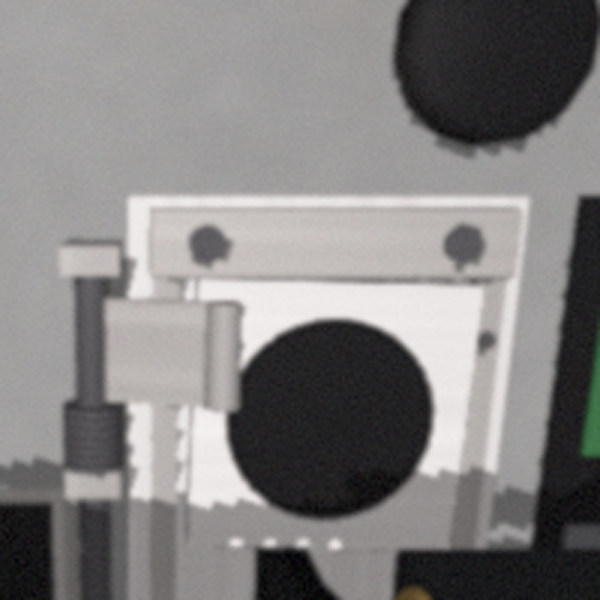

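```bash
python3 - <<'E'
from h import *; import pickle
c=pickle.load(open("w7.pkl","rb"))
f=lambda p:(np.array(p)+.5)/3+[230,60]-.5
A=ray(c,f([(130,197),(528,197)]),.05); B=ray(c,f([(331,419)]),.058)
S=(.611,.0966,.302); a=S[2]
for P in (*A,*B):
    d=P[:2]-S[:2]; print(d@[np.cos(a),np.sin(a)],d@[-np.sin(a),np.cos(a)])
E
```

```text
0.05014625673848713 0.03540177622487885
0.05030833855374026 -0.035617202646694456
0.011407548777012336 -0.0013403646613356147
```

step_arm([
  {"dx": -0.001, "dy": 0, "dz": 0.0, "rx": 0, "ry": 0.5, "rz": 0},
  {"dx": -0.002, "dy": 0, "dz": 0.0, "rx": 0, "ry": 1, "rz": 0},
  {"dx": -0.003, "dy": 0, "dz": 0.0, "rx": 0, "ry": 1.5, "rz": 0},
  {"dx": -0.004, "dy": 0, "dz": 0.0, "rx": 0, "ry": 1.5, "rz": 0},
  {"dx": -0.004, "dy": 0, "dz": 0.0, "rx": 0, "ry": 1.5, "rz": 0},
])

```text
time: 7.58
position: [0.5747, 0.1201, 0.0732]
tool_rot: [0.988, 0.152, 0.002, -0.001]
ft_force: [1.8, 1.9, 6.8]
grip_width: 0.0453
```

```bash
python3 - <<'E'
from h import *
S=(.611,.0966,.302)
tool(st((-.0235,.033,.0715),S),.302)
c=viewer.camera("wrist");cv2.imwrite("pics/w8.png",cv2.resize(c["img"][60:260,230:430],(600,600),interpolation=cv2.INTER_CUBIC))
E
```

```text
t 7.575 pos [0.5747 0.1201 0.0732] F [1.81 1.93 6.82] w 0.0453
shift mm [4.15 0.24 1.76] rot deg [-0.08 -0.24  0.16]
```

View pics/w8.png

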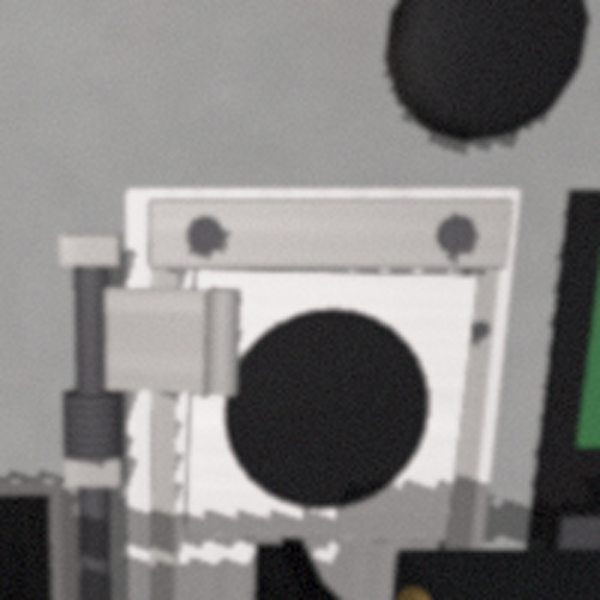

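step_arm([
  {"dx": -0.002, "dy": 0, "dz": -0.003, "rx": 0, "ry": 0, "rz": 0},
  {"dx": -0.003, "dy": 0, "dz": -0.008, "rx": 0, "ry": 0, "rz": 0},
  {"dx": -0.003, "dy": 0, "dz": -0.02, "rx": 0, "ry": 0, "rz": 0},
  {"dx": -0.003, "dy": 0, "dz": -0.04, "rx": 0, "ry": 0, "rz": 0},
  {"dx": -0.003, "dy": 0, "dz": -0.06, "rx": 0, "ry": 0, "rz": 0},
])

```text
time: 8.25
position: [0.5711, 0.1189, 0.1339]
tool_rot: [0.988, 0.152, 0.001, -0.001]
ft_force: [0.4, 0.6, 1.1]
grip_width: 0.0451
```

step_arm([
  {"dx": -0.01, "dy": 0, "dz": -0.03, "rx": 0, "ry": 0, "rz": 0},
  {"dx": -0.02, "dy": 0, "dz": -0.06, "rx": 0, "ry": 0, "rz": 0},
  {"dx": -0.03, "dy": 0, "dz": -0.08, "rx": 0, "ry": 0, "rz": 0},
  {"dx": -0.04, "dy": 0, "dz": -0.09, "rx": 0, "ry": 0, "rz": 0},
  {"dx": -0.04, "dy": 0, "dz": -0.09, "rx": 0, "ry": 0, "rz": 0},
])

```text
time: 8.88
position: [0.5321, 0.1066, 0.2243]
tool_rot: [0.988, 0.152, 0.001, -0.001]
ft_force: [0.5, 0.4, -0.3]
grip_width: 0.0452
```

```bash
python3 - <<'E'
from h import *
S=(.611,.0966,.302)
tool(st((-.066,.03,.24),S),.302)
c=viewer.camera("wrist");cv2.imwrite("pics/w9.png",cv2.resize(c["img"][20:220,200:400],(600,600),interpolation=cv2.INTER_CUBIC))
import pickle;pickle.dump(c,open("w9.pkl","wb"))
c=viewer.camera("scene");cv2.imwrite("pics/s9.png",cv2.resize(c["img"][170:290,220:380],(800,600),interpolation=cv2.INTER_CUBIC))
E
```

```text
t 8.875 pos [0.5321 0.1066 0.2243] F [ 0.53  0.37 -0.28] w 0.0452
shift mm [  6.41   2.98 -15.71] rot deg [-0.08 -0.18  0.15]
```

View pics/w9.png

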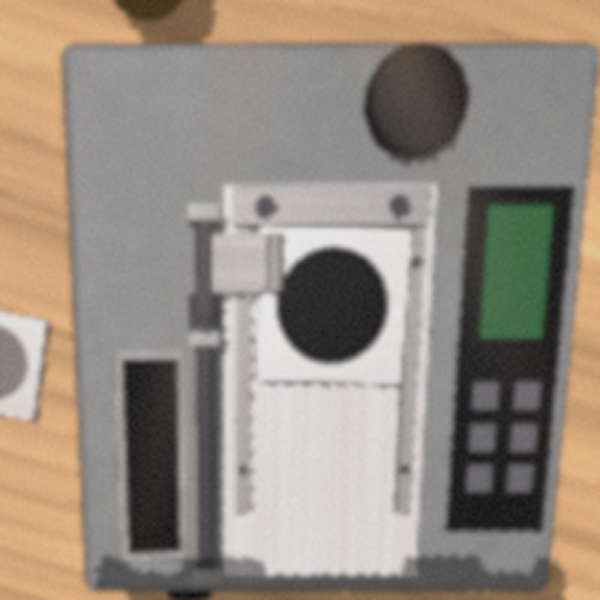

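View pics/s9.png

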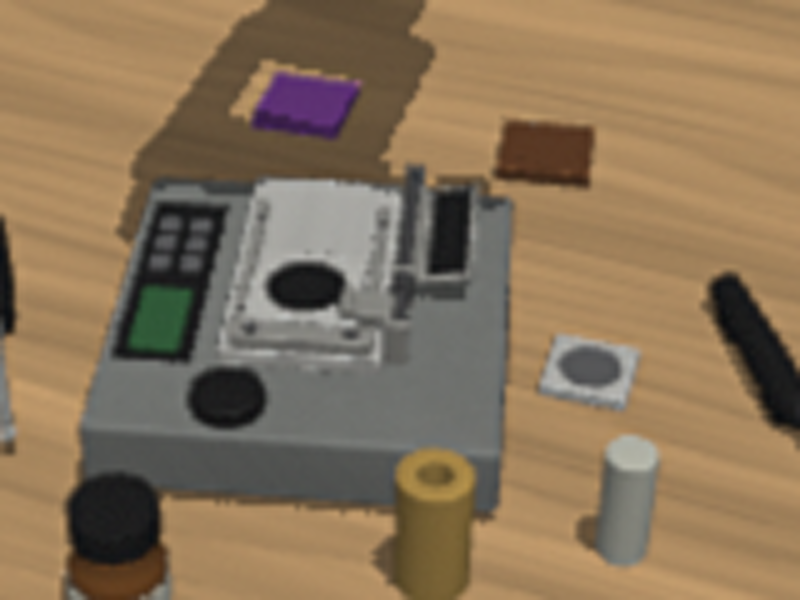

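```bash
python3 - <<'E'
from h import *; import pickle
c=pickle.load(open("w9.pkl","rb"))
f=lambda p:(np.array(p)+.5)/3+[200,20]-.5
A=ray(c,f([(224,184),(437,184)]),.05); B=ray(c,f([(333,305),(262,383),(402,383)]),.058)
S=(.611,.0966,.302); a=S[2]
for P in (*A,*B):
    d=P[:2]-S[:2]; print(d@[np.cos(a),np.sin(a)],d@[-np.sin(a),np.cos(a)])
E
```

```text
0.05036117907508361 0.03528758096115735
0.05043821734097533 -0.03593095173743638
0.01140862321735787 -0.0014954492870946372
-0.014341294085351963 0.022161430631176177
-0.014279678658213177 -0.02608443352029588
```

```bash
python3 -c "
from rig import robot
print(robot.hand_in())"
```

```text
the job is handed in; nothing more can be done
None
```

The coupon is loaded, pushed home and clamped, and I handed the job in about 9 s into the 53 s allowed. `hand_in()` gives no verdict, so this rests on my own checks.

**What I did:** One fingertip pressed the thumb plate level, at 9–11 N with the jaw up. The other fingertip pushed the coupon about 35 mm between the rails, until it stopped moving and the push force rose. I then backed the pushing finger off, with the clip still held down, before lifting clear so the jaw came down.

**Last checks:**
- **Coupon:** The wrist image put the centre at x ≈ +11.4 mm and y ≈ −1.5 mm in the stage's frame, with the near edge at −14.3 mm, square to the stop.
- **Clip:** The plate has sprung part of the way back and the jaw appears to rest on the coupon's left margin. I judged this by eye and measured neither the clip angle nor the clamp force.
- **Surroundings:** The gripper is clear of everything at about zero force. The nearby objects looked unmoved in the last pictures, but I did not measure them, and the last views don't show all of the screwdriver and probe.

**Disagreements:** The top and wrist views differed by about 2 mm on the stage position, which is within the stated calibration. I used mainly the wrist view, which matched the deck corners to under 1 mm.

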